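Slide a heat sink out of the packed rack and start its thermal test

TASK

Slide the finned heat sink endways out of the tightly packed row in the stock rack, by a third of its length or more, to make room for the fingers, then take it and set it down gently, fins up, lying wholly on the copper pad of the test stand with its length along the pad's length. Once it is let go, throw the stand's lever all the way over to its other side to start the test. Leave the transformer and the power supply in their places in the rack and do not disturb the multimeter and the circuit board.

Things in the scene. Friction and masses are not known exactly. Their poses are not given: they have to be found in the camera images.
- heatsink_center (a point): centre (half-way up) of the bare aluminium heat sink, 56 mm wide (its x), 110 mm long (its y), 50 mm high, 0.4 kg: a 9 mm base with seven thin upright fins along its length (6 mm gaps, too narrow for fingers). Stands in any of the rack's three places, its y along the rack's y
- rack: stock rack, fixed; origin centred on its underside. Plate 200 (x) x 280 (y) x 4 mm; on it three units 56 mm wide, 110 mm long stand in a row along x, at x = -57.5, 0, 57.5 mm, y = 0 within 4 mm, 1.5 mm apart, between upright cheeks (8 x 110 mm, tops 66 mm above the bench, inner faces at x = -88, +88). The row is open at both ends in y: a unit slides on the plate either way, 85 mm of plate beyond
- transformer_center (a point): centre of the transformer, one of the three units in the rack: dark laminated core with copper winding, 56 x 110 mm, 58 mm high, 0.9 kg; axes as for the heat sink
- psu_center (a point): centre of the power supply, one of the three units in the rack: plain steel box with slots and a terminal strip on top, 56 x 110 mm, 58 mm high, 0.4 kg; axes as for the heat sink
- pad (a point): centre of the top of the copper pad on the test stand (fixed). Pad 70 mm (its x) by 130 mm (its y), z up, its top 33 mm above the bench and 3 mm above the flat housing, which reaches 75 mm from the pad's centre both ways in x, 85 mm towards -y and 185 mm towards +y
- lever (a joint): angle of the start lever on the stand, rad: 0 to 0.2 at the start (leaning to the pad frame's -x, the robot's side), 1.0 when fully thrown over to the pad frame's +x; light friction (under 2 N at the tip), stays where it is left
- lever_tip (a point): centre of the lever's ball tip, 26 mm across, on a 10 mm rod, 90 mm from the pivot. The pivot axis runs along the pad's y, at pad x = 0, 52 mm above the bench; the lever stands 145 mm from the pad's centre towards pad +y. The tip swings in the pad's x-z plane, from pad x = -43 to +43 mm. Base block 70 (x) x 50 mm, top 55 mm above the bench
- multimeter: bystander: hand multimeter lying on the bench, 85 x 170 x 36 mm, origin at the centre of its underside
- board: bystander: green circuit board with parts on it, 100 x 150 mm, 24 mm high, origin at the centre of its underside
Not all that is in view belongs to the job. Leave any red look-alike of the part that bears heatsink_center alone.

How it is judged (in metres and radians):
On the way, in this order (a step that is already met when the one before it is completed fails the run):
1. the heat sink has been slid endways out of the row by more than 20 mm, still on the rack plate ((y of heatsink_center in the frame of rack above 0.02 m or y of heatsink_center in the frame of rack below -0.02 m) and z of heatsink_center in the frame of rack below 0.034 m and angle between heatsink_center's own z axis and vertical below 0.1 rad), for 0.1 s.
2. the heat sink rests on the copper pad, fins up, let go, with the lever not yet thrown (x of heatsink_center in the frame of pad between -0.011 and 0.011 m and y of heatsink_center in the frame of pad between -0.013 and 0.013 m and z of heatsink_center in the frame of pad below 0.029 m and angle between heatsink_center's own z axis and vertical below 0.08 rad and angle between the y axis of heatsink_center and the y axis of pad, either way round below 0.18 rad and contact force between heatsink and the fingers below 0.3 N and value of joint lever below 0.5 rad), for 0.2 s.
3. the lever is thrown over (value of joint lever above 0.85 rad), for 0.1 s.
At the end, for the whole second after the job is handed in: Heat sink let go and at rest on the copper pad, fins up, centre within 11 mm (pad x) and 13 mm (pad y) of the pad's and length within 0.18 rad of the pad's; lever above 0.85 rad; transformer, power supply, multimeter and board each within 30 mm of their starts (x of heatsink_center in the frame of pad between -0.011 and 0.011 m and y of heatsink_center in the frame of pad between -0.013 and 0.013 m and z of heatsink_center in the frame of pad between 0.02 and 0.029 m and angle between heatsink_center's own z axis and vertical below 0.08 rad and angle between the y axis of heatsink_center and the y axis of pad, either way round below 0.18 rad and linear speed of heatsink below 0.02 m/s and value of joint lever above 0.85 rad and distance of each of transformer_center, psu_center, multimeter, board from where it was at the start of the episode below 0.03 m); the robot touches nothing.
It fails at once if the heat sink comes down on the pad at more than 0.45 m/s (dropped or slammed) (horizontal distance between heatsink_center and pad below 0.06 m and z of heatsink_center in the frame of pad below 0.035 m and linear speed of heatsink above 0.45 m/s).
It fails at once if the transformer or the power supply is pushed more than 40 mm or tipped (distance of any of transformer_center, psu_center from where it was at the start of the episode above 0.04 m or angle between any of transformer_center, psu_center's own z axis and vertical above 0.3 rad).
It fails at once if the multimeter or the circuit board is pushed more than 40 mm (distance of any of multimeter, board from where it was at the start of the episode above 0.04 m).
It also fails if it takes over 66 s, if anything falls off the work surface, if the arm or the gripper's body presses on something with over 40 N, if the wrist force passes 120 N, or if a joint passes its speed limit or range.

ROBOT

A 6-joint arm with a two-finger parallel gripper is mounted at the origin on the work surface. World frame = base frame: x ahead of the robot, y to its left, z up, the work surface at z = 0. Lengths are in m, angles in degrees, forces in N, time in s.
With the tool pointing down it reaches from about 0.275 to 0.75 m from the base axis. Payload 10.2 kg.
Tool frame: the origin (TCP) lies on the centre line of the jaws, within the pads' length; the fingertips stand 11 mm ahead of it and the grasp point (between the pads) lies 8 mm behind it; z points along the fingers, y is the direction in which the jaws open and shut (so a half turn about z gives the same grasp; the last joint's range is limited). The gripper opens to 88 mm and grips with 3 to 60 N. Pads are 18 mm wide; open, the fingers measure 123 mm over their backs; the gripper's body (75 mm by 187 mm) begins 45 mm behind the grasp point.
Start: joints at [-88.029, 17.928, 85.812, -0, 76.261, -12.8], TCP at [0.134, -0.508, 0.25] pointing down, gripper open.
Joint ranges: [-168.41, 168.41], [-55.51, 124.54], [10.69, 146.95], [-70.63, 250.63], [1, 178], [-165.06, 165.06]. Speed limits (degrees/s): [136.94, 136.94, 172.46, 180, 180, 180].

INTERFACE

Orientations are given as [roll, pitch, yaw] about the fixed x, y, z axes, in that order (R = Rz(yaw) Ry(pitch) Rx(roll)).
In Python, from bench import telemetry, grab_frame, order gives the robot as it stands.
- The arm moves only by the shell command python3 -m creep 'ROWS' [FORCE]. ROWS is a JSON object of lists of equal length, an entry for each row: "translation": the shift along the world's x, y, z in m, a list of three; "angular": the turn, a rotation vector about the world's x, y, z in rad, a list of three; "jaw": the opening, from -1 (shut) to 1 (fully open). In form: {"translation": [[tx, ty, tz], ...], "angular": [[wx, wy, wz], ...], "jaw": [jaw, ...]}. A call has 1 to 8 rows; each row shifts and turns the commanded pose from where the row before left it; what a row does not reach is not made up. A row lasts 1/12 s, in which the tool goes at most 41.7 mm and 7.16 degrees, less where a joint would pass 70% of its speed; a pose out of reach is approached as far as the arm can. A call with a gripper value outside its range is refused whole. The fingers move at their own pace and stop on an object; FORCE is the grip in N (left out, the last holds). Time passes only in rows, so rows that do not move let the fingers close. It gives the time, the measured TCP pose, the force and the opening at its end, in the units of the state.
- telemetry.sense(): the state, without advancing time (a new reading comes with each control period).
- grab_frame(name): name is "side" or "top"; returns a dict with "img" (420x560x3 uint8, blue, green, red), "range_z" (420x560 float32, m along the optical axis (not along the pixel's ray), 0 where there is no reading), "fx", "fy", "cx", "cy" (pixels), "rvec" (rotation vector, rad) and "tvec" (3), from world to camera coordinates, as OpenCV has them. Camera axes: x right, y down, z forward; pixel columns grow to the right and rows downward; lengths in m; the calibration is good to about 2 mm. A picture is of the moment at which its call begins.
- order.close_job(): hands the job in, once; it reports no verdict.
The state is a dict: "time": time; "q": joint angles; "joint_velocities": joint speeds; "joint_efforts": joint torques, N m; "ee_pos": TCP position; "tool_rot": TCP orientation; "ft_force": force on the tool from outside, world axes, zero at the start; "torque": the same for the moment, N m; "finger_gap": finger opening in m.
Only numpy, scipy, OpenCV 4.12 (cv2) and the standard library are available. Lean on these libraries where they do the work, as an engineer would, in place of code of your own. Each camera call takes 0.05 s, during which the arm holds its last target.

## Working session

There is one attempt and no reset: what is moved stays moved. The work goes in short steps, Python scripts to look and compute and a shell command to move; the robot and the scene stay as the last step left them, time stands still between calls to the robot, and variables do not carry over. Pictures are saved under pics/ and viewed, and the job is handed in when it is done.

```bash
mkdir -p pics
cat > h.py <<'E'
import numpy as np,cv2,pickle
from bench import telemetry,grab_frame,order
def snap(name,tag):
    f=grab_frame(name); cv2.imwrite(f'pics/{tag}.png',f['img']); pickle.dump(f,open(f'pics/{tag}.pkl','wb')); return f
def cloud(f):
    R,_=cv2.Rodrigues(np.array(f['rvec'],float)); t=np.array(f['tvec'],float).reshape(3)
    z=f['range_z']; v,u=np.indices(z.shape)
    c=np.stack([(u-f['cx'])/f['fx']*z,(v-f['cy'])/f['fy']*z,z],-1)
    w=(c-t)@R; w[z<=0]=np.nan
    return w
E
python3 - <<'E'
from h import *
print(telemetry.sense())
for n in('side','top'):
    f=snap(n,n+'0'); R,_=cv2.Rodrigues(np.array(f['rvec'],float)); print(n,-R.T@np.array(f['tvec']).reshape(3),f['fx'])
E
```

```text
{'time': 0.0, 'q': array([-8.80292484e+01,  1.79604915e+01,  8.58513958e+01, -5.50362023e-04,
        7.62606480e+01, -1.27993041e+01]), 'joint_velocities': array([ 0.02648561, -0.05688951,  0.0246881 ,  0.0158437 , -0.02073465,
        0.01254832]), 'joint_efforts': array([-3.78899022e-04, -4.02208722e+01, -2.52269858e+01,  6.93717459e-02,
        3.52645002e-02, -1.05418108e-04]), 'ee_pos': array([ 0.13382723, -0.50743326,  0.24916888]), 'tool_rot': array([-1.79929149e+02, -1.55480522e-02,  1.47701771e+01]), 'ft_force': array([-0.41654388, -0.15029742, -0.07472328]), 'torque': array([-0.00753395, -0.01800645, -0.01760306]), 'finger_gap': 0.0883745664512797}
side [0.18221792 0.9072723  0.88139364] 506.8628017698577
top [ 0.40579302 -0.03493405  1.22320137] 433.22176727437426
```

```bash
ls; python3 -m creep --help 2>&1 | head -5
```

```text
h.py
pics
invalid input: not JSON, or not a number
```

View pics/top0.png

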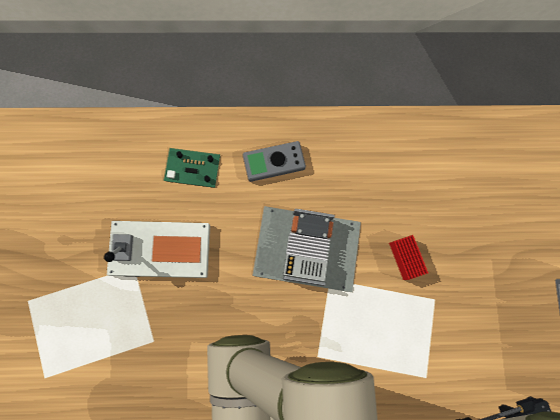

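View pics/side0.png

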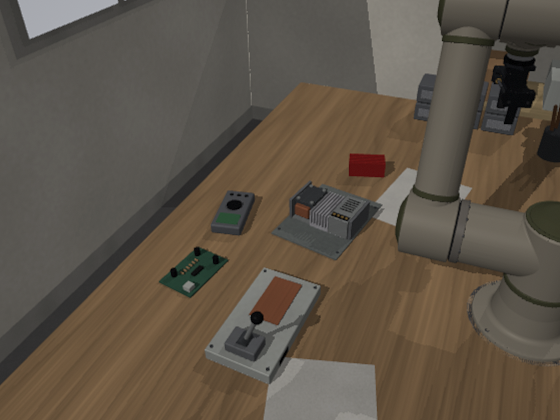

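The top view shows the rack at about (307,248), with the transformer far at (312,225), the heat sink in the middle at (308,244) and the PSU near at (306,267). The pad is at (177,249) and the lever at (115,250), with its ball at (109,257). The red look-alike is at (408,257).

```bash
python3 - <<'E'
from h import *
f=pickle.load(open('pics/top0.pkl','rb'));w=cloud(f);img=f['img'].astype(int)
Z=w[...,2]
def rect(m,name):
    p=w[m][:,:2]; r=cv2.minAreaRect((p*1000).astype(np.float32)); print(name,m.sum(),np.round(r[0],1),np.round(r[1],1),round(r[2],2),'z',np.round(np.nanmedian(w[m][:,2])*1000,1)); return r
v,u=np.indices(Z.shape)
rg=(u>240)&(u<375)&(v>195)&(v<305)
big=lambda m:(lambda l:l==1+np.argmax(np.bincount(l.ravel())[1:]))(cv2.connectedComponents(m.astype(np.uint8))[1])
rect(big(rg&(Z>0.002)),'rack')
rect(big(rg&(Z>0.03)),'units')
rect(big(rg&(Z>0.035)&(Z<0.0585)&(v>232)&(v<258)),'hs')
rect(big(rg&(Z>0.058)&(Z<.0635)&(v>245)),'psu'); rect(big(rg&(Z>0.058)&(Z<.0635)&(v<240)),'trafo')
b,g,r=img[...,0],img[...,1],img[...,2]
sg=(u>95)&(u<220)&(v>210)&(v<290)
rect(big(sg&(Z>0.02)),'stand')
pm=sg&(r>b+50)&(Z>0.028)&(Z<.04)&(u>145)
rect(big(pm),'pad')
bm=sg&(Z>0.08); rect(bm,'ball'); print(np.nanmax(w[bm],0),np.nanmin(w[bm],0))
i=np.nanargmax(np.where(sg,Z,np.nan));print(w.reshape(-1,3)[i])
rect(big((u>155)&(u<225)&(v>140)&(v<195)&(Z>.003)),'board');rect(big((u>235)&(u<315)&(v>130)&(v<195)&(Z>.01)),'mm')
for uu in (285,300,308,320,330): print(uu,np.round(Z[200:300:2,uu]*1000).astype(int))
E
python3 -c "
import cv2
a=cv2.imread('pics/top0.png')
cv2.imwrite('pics/top0z.png',cv2.resize(a[195:305,90:375],None,fx=2.8,fy=2.8,interpolation=2))"
```

```text
rack 6290 [ 512.1 -175.3] [306.1 241.1] 75.54 z 7.9
units 1522 [ 554.1 -179.6] [113.  116.1] 79.89 z 57.5
hs 196 [ 540.3 -175.3] [109.3  17. ] 80.12 z 52.0
psu 634 [ 456.8 -160.3] [110.1  62.7] 79.74 z 61.4
trafo 487 [ 574.  -188.5] [91.1 61.1] 79.66 z 61.2
stand 5437 [517.3 238.1] [269.9 150.7] 87.96 z 31.0
pad 1224 [516.2 188.2] [131.2  70.7] 87.8 z 32.8
ball 115 [496.2 332.7] [37.6 21.9] 1.99 z 143.2
[0.51494837 0.34364704 0.15347166] [0.47738311 0.32157491 0.08263993]
[0.49633844 0.33535065 0.15347166]
board 1136 [753.6 154.2] [157.2 105.5] 80.4 z 5.4
mm 1725 [767.9 -83.4] [ 86.1 170. ] 12.4 z 29.5
285 [ 1 -3 -5 -2 -1  2  2 -1  0  7  5  6  3  6  4  4  4  5  6  2  6  1  5  3
  2  4  5  2 21 36 54 61 63 62 62 65 61 61 61 64  0  1  2  3 -1  2  7 -2
  0  2]
300 [-1  0  2  1  0 64 64 61 66 63 63 63 62 60 64 63 68 54 45 58 30 55 13 36
 49 25 55 13 60 62 63 61 62 59 61 58 58 62 62 65 68  5 -1  2  0  4  3 -2
 -1 -1]
308 [ 0 -6  3 -4  0  4 66 52 60 63 60 61 60 62 63 59 65 61 58 34 56 16 38 52
 21 53 15 38 54 63 64 61 58 57 60 63 61 64 62 59 68 64  6  1  2 -2 -1  3
  1  1]
320 [ 5  0  2 -4  1 -4 -2 66 46 58 62 59 64 64 61 66 60 58 62 55 30 53 19 41
 53 24 49 11 39 56 64 65 61 63 62 58 65 61 58 65 58 66 64  5  0  3 -1  2
  0  0]
330 [-3  2  2  2  2 -2  1 64 67 47 15 54 51 48 50 54 53 56 50  1  5  8  1  0
  3  6  7  4  3  6  5  2  5  6  6  5  2  6  7  7  6  5  9  3  1  5  2  1
  1 -3]
```

View pics/top0z.png

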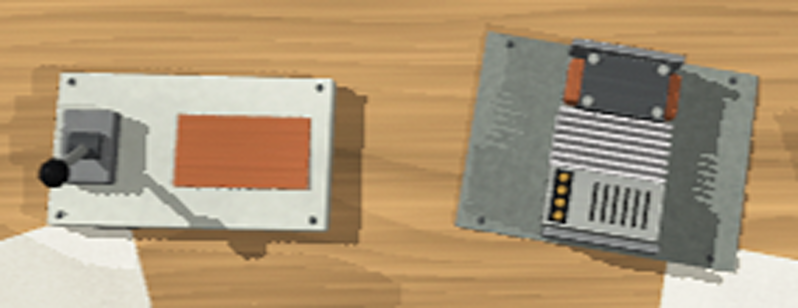

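Run:
```python
from h import *
f=pickle.load(open('pics/top0.pkl','rb'))
R,_=cv2.Rodrigues(np.array(f['rvec'],float)); t=np.array(f['tvec']).reshape(3); C=-R.T@t
def bp(x,y,z):
    u,v=90+x/2.8-.5,195+y/2.8-.5
    d=R.T@np.array([(u-f['cx'])/f['fx'],(v-f['cy'])/f['fy'],1]); return (C+d*(z-C[2])/d[2])[:2]
P=np.array([bp(*p,.004) for p in[(487,32),(757,76),(735,270),(457,228)]])
print(P.round(4),'mid',(P[0]+P[2])/2,(P[1]+P[3])/2,'lens',np.linalg.norm(P-np.roll(P,-1,0),axis=1))
d=P[0]-P[1];print('ydir ang',np.degrees(np.arctan2(d[1],d[0])))
# depth-based: heat sink+units end profile in rotated frame
w=cloud(f).reshape(-1,3); w=w[~np.isnan(w[:,0])]
a=np.radians(79.9); c=np.array([.516,-.175]); ey=np.array([np.cos(a),np.sin(a)]); ex=np.array([ey[1],-ey[0]])
l=np.c_[(w[:,:2]-c)@ex,(w[:,:2]-c)@ey,w[:,2]]
m=(abs(l[:,0])<.12)&(abs(l[:,1])<.18)
l=l[m]
p=l[(l[:,2]>.001)];
pl=(abs(l[:,2]-.004)<.0015)
for lo,hi in[(-.12,-.09),(-.08,-.04),(-.02,.02),(.04,.08)]:
    s=l[(l[:,0]>lo)&(l[:,0]<hi)&(l[:,2]>.045)]; 
    if len(s): print('x',lo,hi,'y',np.percentile(s[:,1],[0,1,99,100]).round(4))
s=l[(l[:,2]>.05)&(abs(l[:,1])<.04)]; print('cheek x',s[:,0].min(),s[:,0].max())
```

```text
[[ 0.638  -0.0531]
 [ 0.5894 -0.3281]
 [ 0.3957 -0.2956]
 [ 0.4404 -0.0209]] mid [ 0.51680741 -0.17433248] [ 0.51491705 -0.17449921] lens [0.27927912 0.19648817 0.27831772 0.20016355]
ydir ang 79.99044671523265
x -0.12 -0.09 y [-0.0521 -0.0512  0.0552  0.0556]
x -0.08 -0.04 y [-0.0509 -0.0495  0.0586  0.0593]
x -0.02 0.02 y [-0.0516 -0.0503  0.058   0.0584]
x 0.04 0.08 y [-0.0543 -0.0531  0.0544  0.0555]
cheek x -0.09614615938954987 0.09613501006379757
```

```bash
python3 -m creep '{"translation":[[0.023,0.016,0],[0.023,0.016,0],[0.023,0.016,0],[0.023,0.016,0],[0.023,0.016,0],[0.023,0.016,0],[0.023,0.016,0],[0.023,0.016,0]],"angular":[[0,0,0.071],[0,0,0.071],[0,0,0.071],[0,0,0.071],[0,0,0.071],[0,0,0.071],[0,0,0.071],[0,0,0.071]],"jaw":[-1,-1,-1,-1,-1,-1,-1,-1]}' 40; python3 -m creep '{"translation":[[0.023,0.016,0],[0.023,0.016,0],[0.023,0.016,0],[0.023,0.016,0],[0.023,0.016,0],[0.023,0.016,0],[0.023,0.016,0],[0.023,0.016,0]],"angular":[[0,0,0.071],[0,0,0.071],[0,0,0.071],[0,0,0.071],[0,0,0.071],[0,0,0.071],[0,0,0.071],[0,0,0.071]],"jaw":[-1,-1,-1,-1,-1,-1,-1,-1]}'
```

```text
time: 0.77
ee_pos: [0.3188, -0.3786, 0.2495]
tool_rot: [-180.0, -0.0, 47.5]
ft_force: [0.1, 0.2, 0.8]
finger_gap: 0.0368
time: 1.43
ee_pos: [0.5028, -0.2506, 0.2494]
tool_rot: [-180.0, -0.0, 80.1]
ft_force: [-0.3, -1.2, 1.1]
finger_gap: 0.0002
```

```bash
python3 -m creep '{"translation":[[0,0,-0.03],[0,0,-0.03],[0,0,-0.03],[0,0,-0.03],[0,0,-0.03],[0,0,-0.03],[0,0,-0.03],[0,0,-0.012]],"angular":[[0,0,0],[0,0,0],[0,0,0],[0,0,0],[0,0,0],[0,0,0],[0,0,0],[0,0,0]],"jaw":[-1,-1,-1,-1,-1,-1,-1,-1]}'
python3 - <<'E'
from h import *
snap('side','side1');snap('top','top1')
E
```

```text
time: 2.1
ee_pos: [0.5002, -0.2504, 0.0239]
tool_rot: [-179.7, -0.2, 79.9]
ft_force: [0.3, 0.2, -0.2]
finger_gap: 0.0005
```

View pics/side1.png

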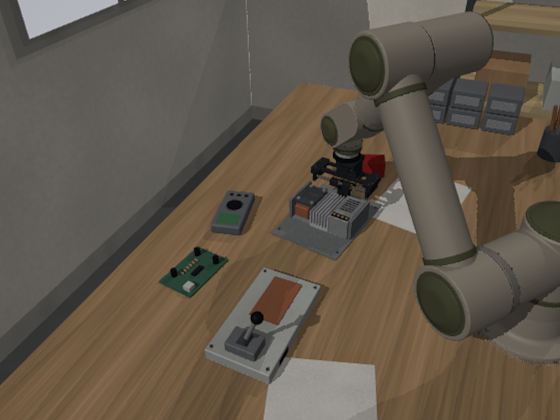

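View pics/top1.png

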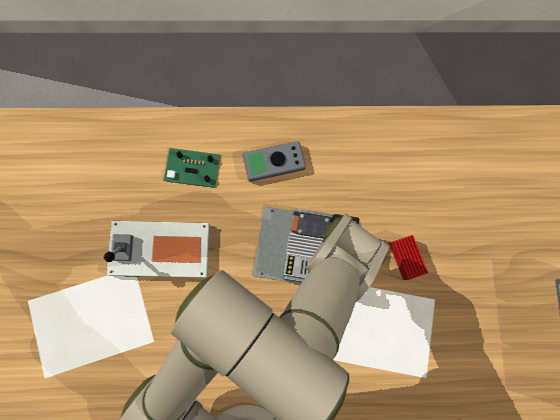

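The arm's pose is as intended: the tool is down at the −y end of the row, clear of the units. Now I push towards +y in small steps.

```bash
python3 -m creep '{"translation":[[0.0017,0.0036,0],[0.0017,0.0036,0],[0.0007,0.0039,0],[0.0007,0.0039,0],[0.0007,0.0039,0],[0.0007,0.0039,0],[0.0007,0.0039,0],[0.0007,0.0039,0]],"angular":[[0,0,0],[0,0,0],[0,0,0],[0,0,0],[0,0,0],[0,0,0],[0,0,0],[0,0,0]],"jaw":[-1,-1,-1,-1,-1,-1,-1,-1]}'; python3 -m creep '{"translation":[[0.0007,0.0039,0],[0.0007,0.0039,0],[0.0007,0.0039,0],[0.0007,0.0039,0],[0.0007,0.0039,0],[0.0007,0.0039,0]],"angular":[[0,0,0],[0,0,0],[0,0,0],[0,0,0],[0,0,0],[0,0,0]],"jaw":[-1,-1,-1,-1,-1,-1]}';  python3 - <<'E'
from h import *
print(telemetry.sense()['joint_efforts'])
snap('side','side2')
E
```

```text
time: 2.87
ee_pos: [0.5097, -0.221, 0.0281]
tool_rot: [180.0, 0.0, 79.9]
ft_force: [-0.7, -2.7, 2.6]
finger_gap: 0.0005
time: 3.37
ee_pos: [0.5137, -0.1973, 0.0277]
tool_rot: [-180.0, 0.0, 79.9]
ft_force: [-1.0, -3.5, 2.6]
finger_gap: 0.0001
[  1.49105944 -45.66094995 -17.01669753   0.62152483   0.39305001
  -0.11193835]
```

View pics/side2.png

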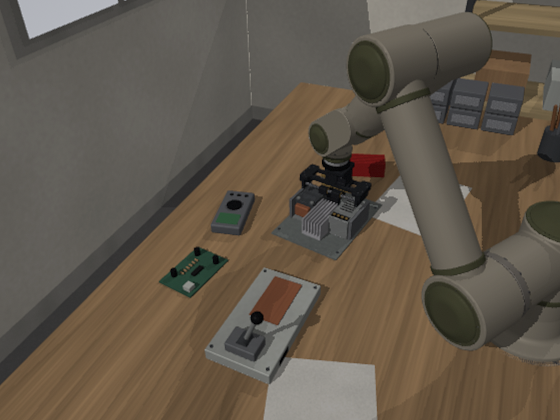

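The side view shows the heat sink at (322,222) sliding out of the row, with the neighbours still. I'll keep pushing.

```bash
python3 -m creep '{"translation":[[0.0006,0.0041,0],[0.0007,0.0041,0],[0.0007,0.0041,0],[0.0007,0.0041,0],[0.0007,0.0041,0],[0.0007,0.0041,0],[0.0007,0.0041,0],[0.0003,0.002,0]],"angular":[[0,0,0],[0,0,0],[0,0,0],[0,0,0],[0,0,0],[0,0,0],[0,0,0],[0,0,0]],"jaw":[-1,-1,-1,-1,-1,-1,-1,-1]}'; python3 -m creep '{"translation":[[0,0,0],[-0.001,-0.006,0],[0,0,0.025],[0,0,0.035],[0,0,0.035],[0,0,0.035],[0,0,0.03],[0,0,0]],"angular":[[0,0,0],[0,0,0],[0,0,0],[0,0,0],[0,0,0],[0,0,0],[0,0,0],[0,0,0]],"jaw":[-1,-1,-1,-1,-1,-1,-1,-1]}'
python3 - <<'E'
from h import *
snap('side','side3');snap('top','top3')
E
```

```text
time: 4.08
ee_pos: [0.5187, -0.1662, 0.0276]
tool_rot: [-180.0, -0.0, 79.9]
ft_force: [-0.3, -2.2, -0.5]
finger_gap: 0.0005
time: 4.75
ee_pos: [0.5195, -0.1742, 0.1936]
tool_rot: [179.5, 0.2, 79.9]
ft_force: [0.6, 0.6, 0.5]
finger_gap: 0.0005
```

View pics/side3.png

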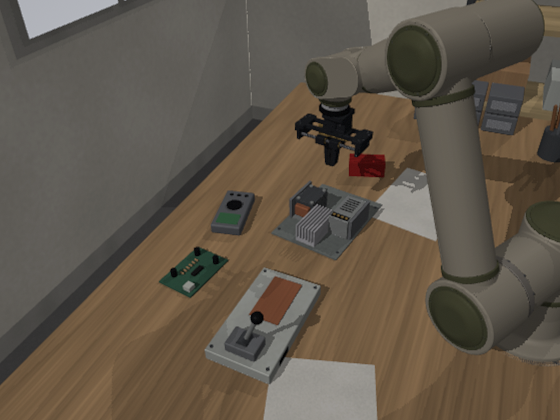

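View pics/top3.png

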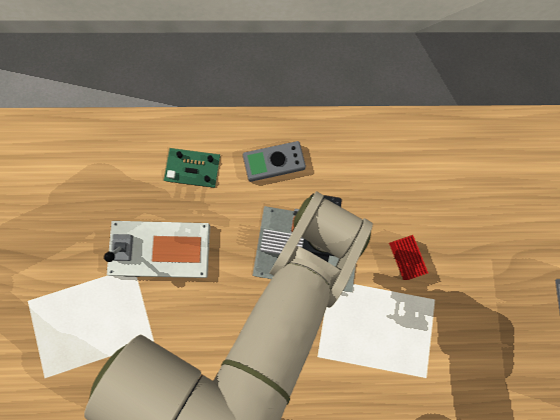

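The heat sink is out on the plate, at side (313,225) and top (283,242). Next I measure it.

Run:
```python
from h import *
a=np.radians(80); c=np.array([.516,-.1745]); ey=np.array([np.cos(a),np.sin(a)]); ex=np.array([ey[1],-ey[0]])
for n in('top3','side3'):
    f=pickle.load(open(f'pics/{n}.pkl','rb'))
    w=cloud(f).reshape(-1,3); w=w[~np.isnan(w[:,0])]
    l=np.c_[(w[:,:2]-c)@ex,(w[:,:2]-c)@ey,w[:,2]]
    s=l[(abs(l[:,0])<.045)&(l[:,1]>.065)&(l[:,1]<.16)&(l[:,2]>.045)&(l[:,2]<.06)]
    print(n,len(s),'x',np.percentile(s[:,0],[0,2,98,100]).round(4),'ymax',np.percentile(s[:,1],[98,100]).round(4))
    r=cv2.minAreaRect((s[:,:2]*1000).astype(np.float32));print(r)
    for nm,lo,hi in(('psu',-.08,-.04),('tr',.04,.08)):
        q=l[(l[:,0]>lo)&(l[:,0]<hi)&(abs(l[:,1])<.12)&(l[:,2]>.045)&(l[:,2]<.066)]
        if len(q):print(nm,np.percentile(q[:,1],[1,99,100]).round(4))
```

```text
top3 246 x [-0.0292 -0.0287  0.0269  0.0273] ymax [0.1294 0.1303]
((-0.9663982391357422, 97.99983215332031), (64.85346984863281, 56.31330490112305), 89.6448745727539)
tr [0.0506 0.0548 0.0548]
side3 350 x [-0.0296 -0.0287  0.0267  0.0283] ymax [0.1296 0.1316]
((-0.6311264038085938, 98.35745239257812), (66.52375793457031, 57.498287200927734), 89.69733428955078)
psu [-0.0517  0.059   0.0611]
tr [-0.0424  0.0562  0.0595]
```

```bash
python3 -m creep '{"translation":[[0.0022,0.019,0],[0.0022,0.019,0],[0.0022,0.019,0],[0.0022,0.019,0],[0,0,-0.03],[0,0,-0.03],[0,0,0],[0,0,0]],"angular":[[0,0,0],[0,0,0],[0,0,0],[0,0,0],[0,0,0],[0,0,0],[0,0,0],[0,0,0]],"jaw":[1,1,1,1,1,1,1,1]}'
```

```text
time: 5.52
ee_pos: [0.5255, -0.0967, 0.1261]
tool_rot: [-179.7, -0.1, 79.8]
ft_force: [-0.1, -0.4, 0.8]
finger_gap: 0.0516
```

```bash
python3 -m creep '{"translation":[[0.002,-0.001,0],[0,0,0],[0,0,0],[0,0,0],[0,0,0],[0,0,0]],"angular":[[0,0,0],[0,0,0],[0,0,0],[0,0,0],[0,0,0],[0,0,0]],"jaw":[1,1,1,1,1,1]}'
```

```text
time: 6.02
ee_pos: [0.5286, -0.098, 0.1281]
tool_rot: [180.0, 0.0, 79.9]
ft_force: [-0.1, -1.0, -0.3]
finger_gap: 0.0877
```

```bash
python3 -m creep '{"translation":[[0,0,-0.02],[0,0,-0.02],[0,0,-0.02],[0,0,-0.02],[0,0,-0.014],[0,0,-0.007],[0,0,0],[0,0,0]],"angular":[[0,0,0],[0,0,0],[0,0,0],[0,0,0],[0,0,0],[0,0,0],[0,0,0],[0,0,0]],"jaw":[1,1,1,1,1,1,1,1]}'; python3 -m creep '{"translation":[[0,0,0],[0,0,0],[0,0,0],[0,0,0],[0,0,0],[0,0,0],[0,0,0],[0,0,0]],"angular":[[0,0,0],[0,0,0],[0,0,0],[0,0,0],[0,0,0],[0,0,0],[0,0,0],[0,0,0]],"jaw":[-1,-1,-1,-1,-1,-1,-1,-1]}' 45
```

```text
time: 6.68
ee_pos: [0.5288, -0.0981, 0.0272]
tool_rot: [180.0, 0.0, 79.9]
ft_force: [0.1, 0.5, 0.2]
finger_gap: 0.088
time: 7.35
ee_pos: [0.5291, -0.0981, 0.0272]
tool_rot: [179.9, 0.0, 79.9]
ft_force: [3.2, 0.6, 2.9]
finger_gap: 0.0557
```

Gripped at 55.7 mm (the part is 56 mm wide). Now I lift it and look.

```bash
python3 -m creep '{"translation":[[0,0,0.006],[0,0,0.012],[0,0,0.014],[0,0,0.014],[0,0,0.014],[0,0,0.014],[0,0,0.006],[0,0,0]],"angular":[[0,0,0],[0,0,0],[0,0,0],[0,0,0],[0,0,0],[0,0,0],[0,0,0],[0,0,0]],"jaw":[-1,-1,-1,-1,-1,-1,-1,-1]}'
python3 - <<'E'
from h import *
snap('side','side4');snap('top','top4')
E
```

```text
time: 8.02
ee_pos: [0.5284, -0.098, 0.1073]
tool_rot: [180.0, 0.0, 79.9]
ft_force: [-0.3, -0.5, -4.0]
finger_gap: 0.0555
```

View pics/side4.png

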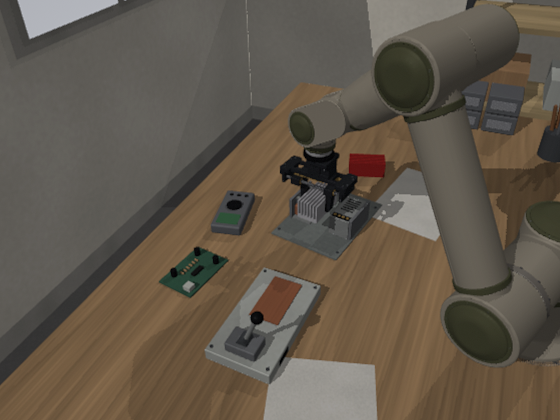

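```bash
python3 -m creep '{"translation":[[-0.001,0.012,0],[-0.001,0.024,0],[-0.001,0.027,0],[-0.001,0.027,0],[-0.001,0.027,0],[-0.001,0.027,0],[-0.001,0.027,0],[-0.001,0.027,0]],"angular":[[0,0,0.01],[0,0,0.01],[0,0,0.01],[0,0,0.01],[0,0,0.01],[0,0,0.01],[0,0,0.01],[0,0,0.01]],"jaw":[-1,-1,-1,-1,-1,-1,-1,-1]}'; python3 -m creep '{"translation":[[-0.001,0.027,0],[-0.001,0.027,0],[-0.001,0.02,0],[-0.001,0.012,0],[0,0.0045,0],[0,0,0],[0,0,0]],"angular":[[0,0,0.01],[0,0,0.01],[0,0,0.01],[0,0,0.01],[0,0,0.01],[0,0,0.01],[0,0,0]],"jaw":[-1,-1,-1,-1,-1,-1,-1]}'
python3 - <<'E'
from h import *
snap('side','side5');snap('top','top5')
a=np.radians(87.9); c=np.array([.5162,.1882]); ey=np.array([np.cos(a),np.sin(a)]); ex=np.array([ey[1],-ey[0]])
for n in('top5','side5'):
    f=pickle.load(open(f'pics/{n}.pkl','rb'))
    w=cloud(f).reshape(-1,3); w=w[~np.isnan(w[:,0])]
    l=np.c_[(w[:,:2]-c)@ex,(w[:,:2]-c)@ey,w[:,2]]
    s=l[(abs(l[:,0])<.06)&(abs(l[:,1])<.085)&(l[:,2]>.085)&(l[:,2]<.142)]
    for lo,hi in((.085,.1),(.1,.12),(.12,.14)):
        q=s[(s[:,2]>lo)&(s[:,2]<hi)]
        if len(q):print(n,lo,len(q),'x',np.percentile(q[:,0],[1,99]).round(4),'y',np.percentile(q[:,1],[1,99]).round(4))
E
```

```text
time: 8.78
ee_pos: [0.5194, 0.1021, 0.1058]
tool_rot: [-179.9, 0.0, 84.5]
ft_force: [0.6, 0.1, -4.5]
finger_gap: 0.0555
time: 9.37
ee_pos: [0.5164, 0.1899, 0.1064]
tool_rot: [-180.0, 0.0, 87.9]
ft_force: [0.1, -1.0, -3.6]
finger_gap: 0.0557
top5 0.085 103 x [-0.0241  0.023 ] y [-0.0556 -0.0228]
top5 0.1 71 x [-0.0304  0.0228] y [-0.0558 -0.0258]
top5 0.12 122 x [-0.0293  0.0239] y [-0.0556 -0.029 ]
side5 0.085 210 x [-0.0421  0.0252] y [-0.0031  0.0549]
side5 0.1 291 x [-0.045   0.0388] y [-0.0082  0.0548]
side5 0.12 797 x [-0.0456  0.0391] y [-0.0371  0.054 ]
```

View pics/side5.png

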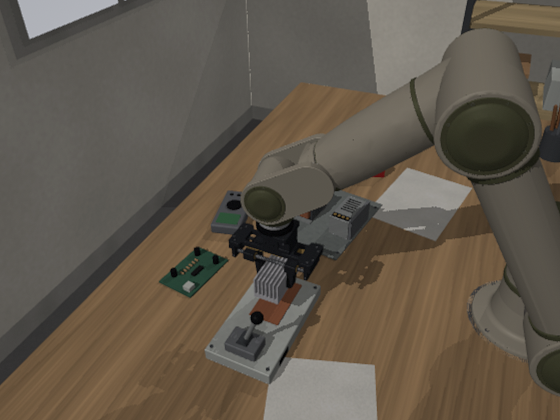

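View pics/top5.png

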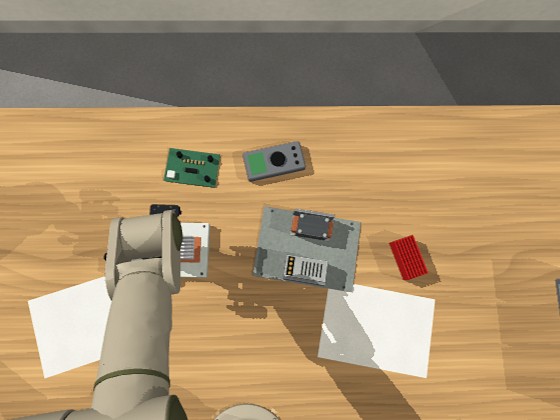

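The heat sink is centred over the pad (y from −55.6 to +54.9 mm in the pad frame), so I lower it.

```bash
python3 -m creep '{"translation":[[0,0.0003,-0.008],[0,0,-0.01],[0,0,-0.01],[0,0,-0.008],[0,0,-0.005],[0,0,-0.003],[0,0,0],[0,0,0]],"angular":[[0,0,0],[0,0,0],[0,0,0],[0,0,0],[0,0,0],[0,0,0],[0,0,0],[0,0,0]],"jaw":[-1,-1,-1,-1,-1,-1,-1,-1]}'; python3 -m creep '{"translation":[[0,0,-0.002],[0,0,-0.001],[0,0,-0.001],[0,0,0],[0,0,0]],"angular":[[0,0,0],[0,0,0],[0,0,0],[0,0,0],[0,0,0]],"jaw":[-1,-1,-1,-1,-1]}'
```

```text
time: 10.13
ee_pos: [0.5166, 0.1909, 0.0628]
tool_rot: [180.0, -0.0, 87.9]
ft_force: [0.3, -0.1, -4.8]
finger_gap: 0.0558
time: 10.55
ee_pos: [0.5166, 0.1909, 0.0588]
tool_rot: [180.0, -0.0, 87.9]
ft_force: [0.2, 0.5, -4.8]
finger_gap: 0.0553
```

```bash
python3 -m creep '{"translation":[[0,0,-0.001],[0,0,-0.001],[0,0,0],[0,0,0]],"angular":[[0,0,0],[0,0,0],[0,0,0],[0,0,0]],"jaw":[-1,-1,-1,-1]}';python3 -m creep '{"translation":[[0,0,-0.001],[0,0,0],[0,0,0]],"angular":[[0,0,0],[0,0,0],[0,0,0]],"jaw":[-1,-1,-1]}'
```

```text
time: 10.88
ee_pos: [0.5165, 0.1908, 0.0567]
tool_rot: [-180.0, 0.0, 87.9]
ft_force: [0.1, 0.6, -3.5]
finger_gap: 0.0557
time: 11.13
ee_pos: [0.5167, 0.1909, 0.0562]
tool_rot: [180.0, -0.0, 87.9]
ft_force: [-1.9, -0.5, 2.9]
finger_gap: 0.0559
```

The part is on the pad: the force went from −4 to +3 N. Releasing it.

```bash
python3 -m creep '{"translation":[[0,0,0],[0,0,0],[0,0,0],[0,0,0],[0,0,0],[0,0,0],[0,0,0],[0,0,0]],"angular":[[0,0,0],[0,0,0],[0,0,0],[0,0,0],[0,0,0],[0,0,0],[0,0,0],[0,0,0]],"jaw":[1,1,1,1,1,1,1,1]}'; python3 -m creep '{"translation":[[0,0,0],[0,0,0.01],[0,0,0.03],[0,0,0.035],[0,0,0.035],[0,0,0.035],[0,0,0.03],[0,0,0]],"angular":[[0,0,0],[0,0,0],[0,0,0],[0,0,0],[0,0,0],[0,0,0],[0,0,0],[0,0,0]],"jaw":[1,1,1,1,1,1,1,1]}'; python3 -m creep '{"translation":[[-0.02,-0.03,0],[-0.02,-0.03,0],[-0.02,-0.03,0],[-0.02,-0.03,0],[-0.02,-0.03,0],[0,0,0]],"angular":[[0,0,0],[0,0,0],[0,0,0],[0,0,0],[0,0,0],[0,0,0]],"jaw":[-1,-1,-1,-1,-1,-1]}';python3 - <<'E'
from h import *
snap('side','side6');snap('top','top6')
E
```

```text
time: 11.8
ee_pos: [0.5165, 0.1908, 0.0557]
tool_rot: [-180.0, 0.0, 87.9]
ft_force: [0.0, -0.4, -0.4]
finger_gap: 0.0883
time: 12.47
ee_pos: [0.5183, 0.1912, 0.2377]
tool_rot: [179.4, -0.1, 87.9]
ft_force: [0.2, 0.8, 0.4]
finger_gap: 0.088
time: 12.97
ee_pos: [0.414, 0.0378, 0.2308]
tool_rot: [-179.9, 0.1, 87.7]
ft_force: [-0.6, 0.5, -0.1]
finger_gap: 0.0507
```

View pics/side6.png

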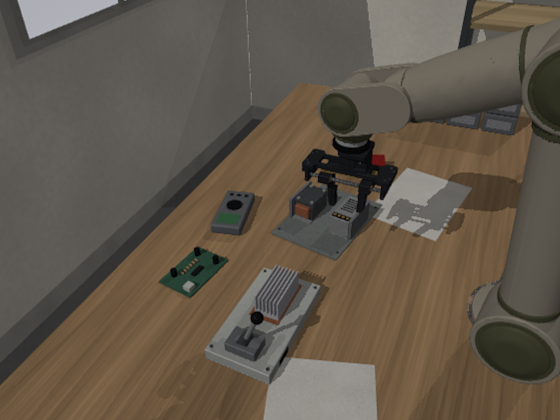

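View pics/top6.png

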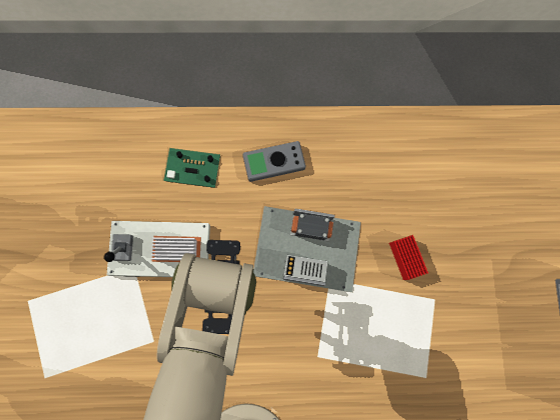

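Run:
```python
from h import *
a=np.radians(87.9); c=np.array([.5162,.1882]); ey=np.array([np.cos(a),np.sin(a)]); ex=np.array([ey[1],-ey[0]])
for n in('top6','side6'):
    f=pickle.load(open(f'pics/{n}.pkl','rb')); W=cloud(f)
    w=W.reshape(-1,3); img=f['img'].reshape(-1,3)
    l=np.c_[(w[:,:2]-c)@ex,(w[:,:2]-c)@ey,w[:,2]]
    s=l[(abs(l[:,0])<.045)&(abs(l[:,1])<.075)&(l[:,2]>.065)&(l[:,2]<.1)]
    print(n,len(s),'x',np.percentile(s[:,0],[1,99]).round(4),'y',np.percentile(s[:,1],[1,99]).round(4),'z',np.median(s[:,2]))
    print(cv2.minAreaRect((s[:,:2]*1000).astype(np.float32)))
    k=(abs(l[:,0])<.09)&(abs(l[:,1]-.145)<.04)&(l[:,2]>.09)&(l[:,2]<.2)
    s=l[k]; print('ball',len(s),'med',np.median(s,0).round(4),s.min(0).round(4),s.max(0).round(4))
```

```text
top6 492 x [-0.0308  0.0246] y [-0.0538  0.0542] z 0.08151549106641634
((-3.2521095275878906, 0.7308807373046875), (55.82547378540039, 110.0901870727539), 0.2771313786506653)
ball 109 med [-0.0302  0.1418  0.144 ] [-0.044   0.1324  0.0904] [-0.0099  0.1547  0.154 ]
side6 1117 x [-0.0306  0.0259] y [-0.0553  0.0548] z 0.07898114870956259
((-2.290985107421875, -1.1929435729980469), (58.037864685058594, 116.92745971679688), 0.3742526173591614)
ball 193 med [-0.0311  0.1478  0.1403] [-0.044   0.1318  0.0912] [-0.0104  0.1573  0.1504]
```

The heat sink sits at pad x ≈ −3 mm, y ≈ 0 and is straight to about 0.3°, with tops at 82 mm. The ball is at pad (−30, 145) mm, z ≈ 0.137. The next move takes the closed fingers to the robot side of the ball.

```bash
python3 -m creep '{"translation":[[0.003,0.02,0],[0.003,0.03,0],[0.003,0.03,0],[0.003,0.03,0],[0.003,0.03,0],[0.003,0.03,0],[0.003,0.03,0],[0.003,0.03,0]],"angular":[[0,0,0],[0,0,0],[0,0,0],[0,0,0],[0,0,0],[0,0,0],[0,0,0],[0,0,0]],"jaw":[-1,-1,-1,-1,-1,-1,-1,-1]}'; python3 -m creep '{"translation":[[0.003,0.03,0],[0.003,0.03,0],[0.001,0.01,0],[0,0,0],[0,0,0]],"angular":[[0,0,0],[0,0,0],[0,0,0],[0,0,0],[0,0,0]],"jaw":[-1,-1,-1,-1,-1]}'
```

```text
time: 13.73
ee_pos: [0.4402, 0.2738, 0.2305]
tool_rot: [-180.0, -0.0, 88.0]
ft_force: [0.7, 0.2, 0.0]
finger_gap: 0.0005
time: 14.15
ee_pos: [0.4472, 0.3411, 0.2302]
tool_rot: [-180.0, 0.0, 88.0]
ft_force: [0.5, -0.7, -0.2]
finger_gap: 0.0001
```

```bash
python3 -m creep '{"translation":[[-0.003,-0.005,0],[0,0,-0.02],[0,0,-0.025],[0,0,-0.025],[0,0,-0.02],[0,0,-0.014],[0,0,0],[0,0,0]],"angular":[[0,0,0],[0,0,0],[0,0,0],[0,0,0],[0,0,0],[0,0,0],[0,0,0],[0,0,0]],"jaw":[-1,-1,-1,-1,-1,-1,-1,-1]}';python3 - <<'E'
from h import *
snap('side','side7')
E
```

```text
time: 14.82
ee_pos: [0.4446, 0.3348, 0.1271]
tool_rot: [-180.0, 0.0, 87.8]
ft_force: [-0.3, -0.1, -0.2]
finger_gap: 0.0001
```

View pics/side7.png

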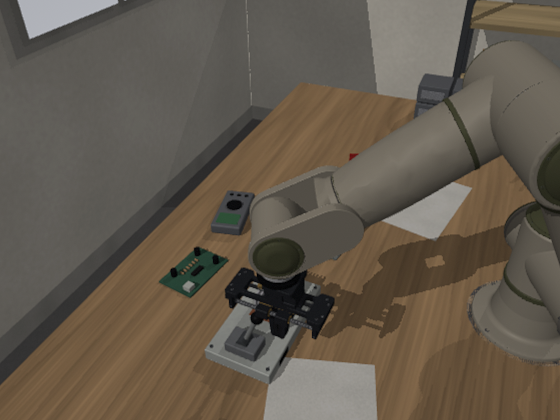

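The fingers (281,325) stand beside the ball (257,317) on the robot's side. Now I push towards +x.

```bash
python3 -m creep '{"translation":[[0.007,-0.0003,0],[0.008,-0.0003,0],[0.008,-0.0003,0],[0.008,-0.0003,0],[0.008,-0.0003,0],[0.008,-0.0003,0],[0.008,-0.0003,0],[0.008,-0.0003,0]],"angular":[[0,0,0],[0,0,0],[0,0,0],[0,0,0],[0,0,0],[0,0,0],[0,0,0],[0,0,0]],"jaw":[-1,-1,-1,-1,-1,-1,-1,-1]}'; python3 -m creep '{"translation":[[0.006,-0.0003,0],[0.005,-0.0003,0],[0.005,-0.0003,0],[0.003,0,0],[0,0,0],[0,0,0]],"angular":[[0,0,0],[0,0,0],[0,0,0],[0,0,0],[0,0,0],[0,0,0]],"jaw":[-1,-1,-1,-1,-1,-1]}';python3 - <<'E'
from h import *
snap('side','side8')
E
```

```text
time: 15.53
ee_pos: [0.5084, 0.3334, 0.1266]
tool_rot: [-180.0, 0.0, 87.9]
ft_force: [-0.6, 0.6, 1.2]
finger_gap: 0.0005
time: 16.03
ee_pos: [0.5266, 0.3325, 0.1267]
tool_rot: [180.0, 0.0, 87.9]
ft_force: [0.3, 0.4, 0.2]
finger_gap: -0.0
```

View pics/side8.png

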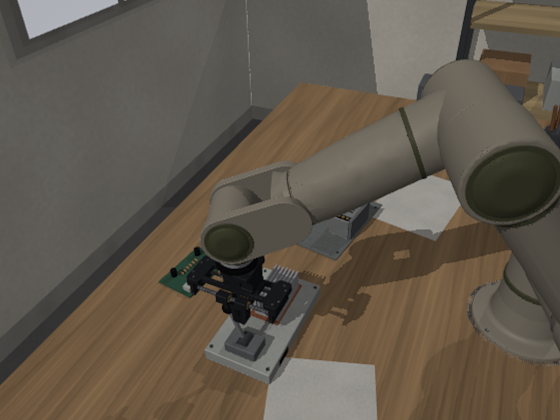

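```bash
python3 -m creep '{"translation":[[0.003,0,0],[0.003,0,0],[0.002,0,0],[0,0,0],[0,0,0]],"angular":[[0,0,0],[0,0,0],[0,0,0],[0,0,0],[0,0,0]],"jaw":[-1,-1,-1,-1,-1]}'; python3 -m creep '{"translation":[[0.002,0,0],[0.002,0,0],[0,0,0],[0,0,0]],"angular":[[0,0,0],[0,0,0],[0,0,0],[0,0,0]],"jaw":[-1,-1,-1,-1]}';python3 - <<'E'
from h import *
snap('side','side9')
a=cv2.imread('pics/side9.png')
cv2.imwrite('pics/side9z.png',cv2.resize(a[240:380,170:330],None,fx=4,fy=4,interpolation=2))
E
```

```text
time: 16.5
ee_pos: [0.5347, 0.3325, 0.1267]
tool_rot: [180.0, -0.0, 87.9]
ft_force: [0.3, -0.0, -0.1]
finger_gap: 0.0005
time: 16.83
ee_pos: [0.5387, 0.3325, 0.1267]
tool_rot: [180.0, -0.0, 87.9]
ft_force: [-0.8, -0.3, -1.1]
finger_gap: 0.0005
```

View pics/side9z.png

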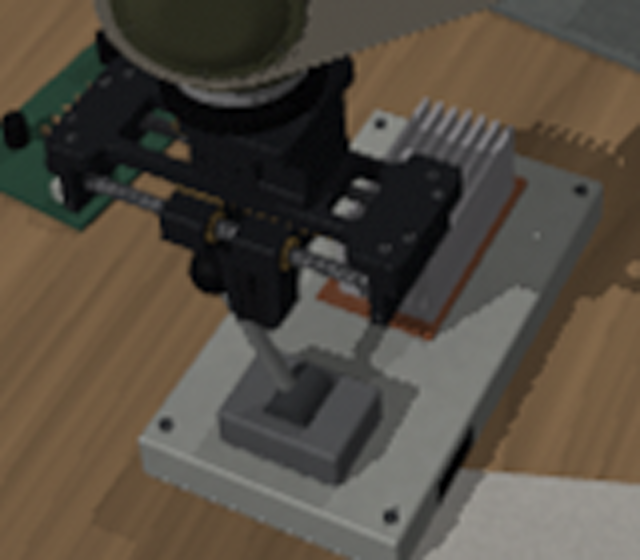

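The lever leans well over to the far side, with its ball at zoom (208,270). I'll go on in small steps to the stop.

```bash
python3 -m creep '{"translation":[[0.002,0,0],[0.002,0,0],[0,0,0],[0,0,0]],"angular":[[0,0,0],[0,0,0],[0,0,0],[0,0,0]],"jaw":[-1,-1,-1,-1]}'; python3 -m creep '{"translation":[[0.001,0,0],[0.001,0,0],[0,0,0],[0,0,0]],"angular":[[0,0,0],[0,0,0],[0,0,0],[0,0,0]],"jaw":[-1,-1,-1,-1]}'
```

```text
time: 17.22
ee_pos: [0.5405, 0.3327, 0.1266]
tool_rot: [-179.7, 0.1, 87.9]
ft_force: [-12.5, -1.5, 5.3]
finger_gap: 0.0004
time: 17.55
ee_pos: [0.5409, 0.3327, 0.1265]
tool_rot: [-179.4, 0.1, 87.9]
ft_force: [-22.3, -2.7, 9.8]
finger_gap: 0.0002
```

The stop is reached: the force rose to 22 N. I back off, lift and check.

```bash
python3 -m creep '{"translation":[[-0.01,0,0],[-0.015,0,0],[-0.02,0,0],[-0.02,0,0],[0,0,0.03],[0,0,0.035],[0,0,0.035],[0,0,0.03]],"angular":[[0,0,0],[0,0,0],[0,0,0],[0,0,0],[0,0,0],[0,0,0],[0,0,0],[0,0,0]],"jaw":[-1,-1,-1,-1,-1,-1,-1,-1]}'; python3 -m creep '{"translation":[[-0.02,-0.03,0],[-0.02,-0.03,0],[-0.02,-0.03,0],[-0.02,-0.03,0],[0,-0.03,0],[0,-0.03,0],[0,0,0],[0,0,0]],"angular":[[0,0,0],[0,0,0],[0,0,0],[0,0,0],[0,0,0],[0,0,0],[0,0,0],[0,0,0]],"jaw":[-1,-1,-1,-1,-1,-1,-1,-1]}'
python3 - <<'E'
from h import *
snap('side','side10');snap('top','top10')
a=np.radians(87.9); c=np.array([.5162,.1882]); ey=np.array([np.cos(a),np.sin(a)]); ex=np.array([ey[1],-ey[0]])
for n in('top10','side10'):
    f=pickle.load(open(f'pics/{n}.pkl','rb')); w=cloud(f).reshape(-1,3)
    l=np.c_[(w[:,:2]-c)@ex,(w[:,:2]-c)@ey,w[:,2]]
    s=l[(abs(l[:,0])<.045)&(abs(l[:,1])<.075)&(l[:,2]>.065)&(l[:,2]<.1)]
    print(n,len(s),'x',np.percentile(s[:,0],[1,99]).round(4),'y',np.percentile(s[:,1],[1,99]).round(4))
    s=l[(abs(l[:,0])<.09)&(abs(l[:,1]-.145)<.04)&(l[:,2]>.11)&(l[:,2]<.17)]; print('ball',np.median(s,0).round(4))
E
```

```text
time: 18.22
ee_pos: [0.4796, 0.3326, 0.2594]
tool_rot: [179.9, -0.0, 87.9]
ft_force: [0.3, -0.8, -0.2]
finger_gap: 0.0005
time: 18.88
ee_pos: [0.3998, 0.1517, 0.2571]
tool_rot: [179.9, -0.0, 87.7]
ft_force: [-0.4, 0.7, 0.4]
finger_gap: 0.0006
top10 316 x [-0.0304  0.0245] y [-0.0542  0.0539]
ball [0.0404 0.1424 0.1388]
side10 1115 x [-0.0305  0.0258] y [-0.0551  0.0545]
ball [0.0384 0.1478 0.1367]
```

View pics/top10.png

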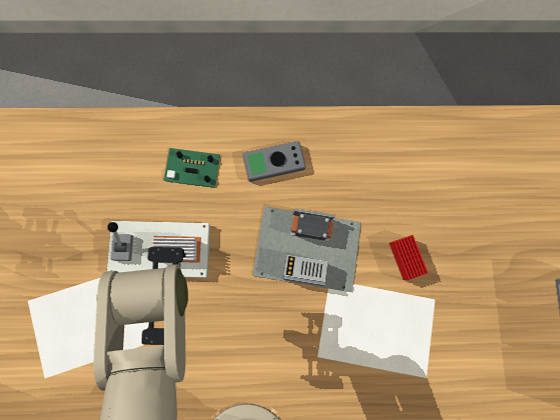

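View pics/side10.png

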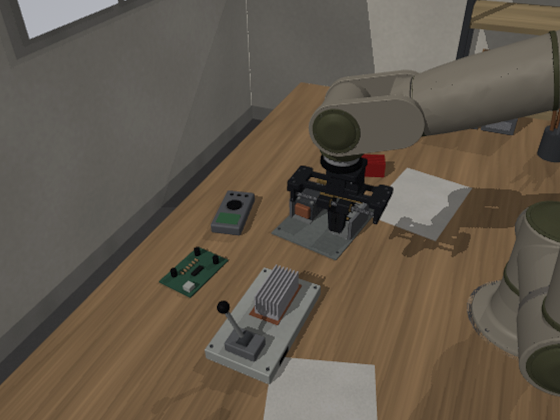

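The lever is fully over: the ball is at top (112,227), pad x ≈ +40 mm. The heat sink is on the pad and nothing else has moved. Handing in.

```bash
python3 -c "
from bench import order
print(order.close_job())"
```

```text
the job is handed in; nothing more can be done
None
```

The heat sink is on the copper pad, fins up, and the start lever is thrown over. I handed the job in at about 19 s, but the hand-in gives no verdict.

- **Slide:** I pushed the heat sink about 71 mm endways out of the row, more than half its length. The push needed about 4 N.
- **Placing:** I gripped it across the exposed part, set it on the pad at low speed and let it go. The last images put it at pad x ≈ −3 mm and y ≈ 0, lying along the pad to within about half a degree.
- **Lever:** I pushed it with closed fingers until it met its stop at 22 N. The ball then stood at pad x ≈ +40 mm, about 0.95 rad.
- **Other items:** In the last pictures the transformer, power supply, multimeter and board look unmoved; I judged that by eye and did not re-measure them. The arm was clear of everything.

The two cameras differed by 1–2 mm on the heat sink and up to about 5 mm on the lever ball. The heat sink's difference is within the calibration error. Neither affects the result. No check failed.

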